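# Press the collection bin's lever, then ease its lid shut

## Robot

A 6-joint arm with a two-finger parallel gripper is mounted at the origin on the work surface; the furniture and walls round the work are solid. World frame = base frame: x ahead of the robot, y to its left, z up, the work surface at z = 0. Lengths are in m, angles in rad, forces in N, time in s.
With the tool pointing down it reaches from about 0.425 to 0.95 m from the base axis. Payload 3.5 kg.
Tool frame: the origin (TCP) lies on the centre line of the jaws, within the pads' length; the fingertips stand 14 mm ahead of it and the grasp point (between the pads) lies 5 mm behind it (ctrl.finger_overhang is the distance from the TCP to the fingertips, in m); z points along the fingers, y is the line along which they close (so a half turn about z gives the same grasp; the last joint's range is limited). The gripper opens to 85 mm and grips with 20 to 120 N. Pads are 22 mm wide; open, the fingers measure 114 mm over their backs; the gripper's body (76 mm by 85 mm) begins 54 mm behind the grasp point. The pads swing forward as they close: fully open they stand 13 mm farther back than shut.
Start: joints at [-0.15, 0.286, 1.577, -0, 1.279, -0.15], TCP at [0.675, 0, 0.245] pointing down, gripper open.
Joint ranges: [-2.77, 2.77], [-0.9, 2.22], [0.21, 2.48], [-1.53, 4.67], [0.24, 2.81], [-2.84, 2.84]. Speed limits (rad/s): [2.79, 2.79, 3.14, 3.14, 3.14, 3.14].

## Interface

Orientations are given as a unit quaternion [x, y, z, w].
In Python, from plant import ctrl gives the robot as it stands.
- The arm moves only by the tool send_rows, never from a script. Its argument "moves" is text: rows parted by semicolons, each of 7 numbers parted by spaces: the turn, a rotation vector about the tool's x, y, z in units of 360 degrees (1.0 is 360 degrees), then the shift along the tool's x, y, z in units of 20 cm (1.0 is 20 cm), then the gripper's target within -1 to 1 (fully open at 1, half-way at 0, shut at -1). A call has 1 to 12 rows; each row is the pose to reach, as a shift and turn from the pose commanded when the call began, along the tool's axes at that moment, turning the shorter way round; what a row does not reach only later rows make up. A row lasts 1/8 s, in which the tool goes at most 62.5 mm and 10.7 degrees, less where a joint would pass 70% of its speed; a pose out of reach is approached as far as the arm can. A call with a number of a shift or a turn outside -1 to 1 is refused whole. A call with a gripper value outside its range is refused whole. The fingers move at their own pace and stop on an object; "newtons" is the grip in N (left out, the last holds). Time passes only in rows, so rows that repeat a pose let the fingers close. It gives the time, the measured TCP pose, the force, the opening and the grip force at its end, in the units of the state.
- ctrl.get_state(): the state, without advancing time (a new reading comes with each control period).
- ctrl.read_camera(name): name is "scene" or "side" or "wrist"; returns a dict with "image" (400x640x3 uint8, red, green, blue), "fovy" (degrees; the focal length in pixels is half the picture's height over the tangent of half this angle, whatever the lens; pixels are square), "cx", "cy" (the principal point, pixels), "extrinsics" (4x4, takes a point from camera to world coordinates). Camera axes: x right, y up, looking along -z (the intrinsics and any distortion apply to the point x, -y, -z); pixel columns grow to the right and rows downward; lengths in m; the calibration is good to about 2 mm. The wrist camera is an equidistant fisheye: a pixel r from the principal point sees the ray r / f radians off the axis. A picture is of the moment at which its call begins. There is no depth.
- ctrl.sign_off(): hands the job in; it is judged then, once.
The state is a dict: "time": time; "qpos": joint angles; "dq": joint speeds; "joint_efforts": joint torques, N m; "eef_pos": TCP position; "tcp_rot": TCP orientation; "contact_force": force on the tool from outside, world axes, zero at the start; "wrist_torque": the same for the moment, N m; "opening": opening from 0.0 (shut) to 1.0 (fully open); "finger_force": force on a finger pad.
Only numpy, scipy, OpenCV 4.12 (cv2) and the standard library are available. Lean on these libraries where they do the work, as an engineer would, in place of code of your own. Each camera call takes 0.05 s, during which the arm holds its last target. There are 200 camera calls.

## Task

A used battery waits on the ramp of one of the two desktop collection bins: with the fingertips press that bin's lever right down, so that its lid lifts wide open and the battery rolls in. Then ease the lever slowly back up, so that the lid comes down shut without slamming, and move clear. Work only through the lever: do not touch the battery or the lid, and leave the other bin and everything else on the desk alone.

Things in the scene. Friction and masses are not known exactly. Their poses are not given: they have to be found in the camera images.
- binA: white desktop bin, fixed: box 100 deep (x) x 110 wide (y), lid top at 118. Origin: centre of underside; front (local -x) towards the robot. A loading ramp 70 wide (top edge at 117) sticks out 42 in front and slopes down into the mouth. A steel lever on its local -y side ends in a black paddle in front. The battery waits on the ramp of this bin; it may stand on the left or the right (mm).
- binB: white desktop bin, fixed: box 100 deep (x) x 110 wide (y), lid top at 118. Origin: centre of underside; front (local -x) towards the robot. A loading ramp 70 wide (top edge at 117) sticks out 42 in front and slopes down into the mouth. A steel lever on its local -y side ends in a black paddle in front. Same shape as the other; nothing waits on its ramp (mm).
- binA_lever (a joint): angle (rad) of binA's lever: 0 up at rest, 0.35 pressed right down against its stop; spring-returned, the linked lid turns 2.6 times as far.
- binA_opening (a joint): opening angle (rad) of binA's lid about its rear upper edge: 0 shut, 0.91 lever right down, over 0.75 wide open. Follows the lever both ways; flies shut if the lever is let go. Closing faster than 2.5 rad/s (paddle rising 100 mm/s) within 0.3 rad of shut is a slam: let the paddle up at 30 mm/s or less, touching it all the way.
- binB_opening (a joint): opening angle (rad) of binB's lid about its rear upper edge: 0 shut, 0.91 lever right down, over 0.75 wide open. Follows the lever both ways; flies shut if the lever is let go. Closing faster than 2.5 rad/s (paddle rising 100 mm/s) within 0.3 rad of shut is a slam: let the paddle up at 30 mm/s or less, touching it all the way.
- binA_paddle (a point): centre of the top face of the black ribbed paddle of binA's lever, at local (-105, -85, 99) when up; face 40 (x) x 50 (y), level when up. Lever pivot: local x 0, z 90, axis along local y. Right down (0.35 rad) the paddle has sunk 36 and moved 10 towards local +x. A return spring pushes it up with about 3 N at the top, 7 N at the bottom (mm).
- binB_paddle (a point): centre of the top face of the black ribbed paddle of binB's lever, at local (-105, -85, 99) when up; face 40 (x) x 50 (y), level when up. Lever pivot: local x 0, z 90, axis along local y. Right down (0.35 rad) the paddle has sunk 36 and moved 10 towards local +x. A return spring pushes it up with about 3 N at the top, 7 N at the bottom (mm).
- binA_lid: binA's flat white lid, 104 x 112 x 5, with a short skirt in front that blocks the ramp; origin on its hinge at the rear, local (54, 0, 115) of the bin; its front edge rises about 80 when wide open; not to be touched (mm).
- cell: used round battery, black with a steel end, 50 long, 14.5 thick, lying across binA's ramp against the lid's front skirt; origin at its centre, its y along its length. It rolls into the bin by itself once the lid lifts (mm).
- eraser: loose eraser in a card sleeve, 23x58x13, on the desk in front of the bins; leave alone (mm).
- highlighter: loose highlighter pen, 112 long, 15 high, on the desk in front of the bins; leave alone (mm).
- matchbox: loose dark matchbox, 52x36x14, on the desk in front of the bins; leave alone (mm).
- glue_stick: loose glue stick standing upright, 26 wide, 94 high, left of the bins; leave alone (mm).

How it is judged:
On the way:
1. the lid of the battery's bin wide open and the battery rolled into that bin (value of joint binA_opening above 0.75 rad and z of cell in the frame of binA between 0 and 0.06 m and x of cell in the frame of binA between -0.05 and 0.05 m and y of cell in the frame of binA between -0.055 and 0.055 m), for 0.2 s.
At the end, for the whole second after the job is handed in: The battery lies at rest inside its bin, both lids are shut (within 0.05 rad), and the loose things on the desk are within 20 mm of where they were (z of cell in the frame of binA between 0 and 0.06 m and x of cell in the frame of binA between -0.05 and 0.05 m and y of cell in the frame of binA between -0.055 and 0.055 m and linear speed of cell below 0.03 m/s and value of joint each of binA_opening, binB_opening below 0.05 rad and distance of each of eraser, highlighter, matchbox, glue_stick from where it was at the start of the episode below 0.02 m); the robot touches nothing.
It fails at once if the lid slams: closes faster than 2.5 rad/s while less than 0.3 rad open (value of joint binA_opening below 0.3 rad and velocity of joint binA_opening below -2.5 rad/s).
It fails at once if the robot touches the battery (over 0.3 N), or it is lifted or carried over 150 mm above the desk (contact force between any of the fingers, the arm and cell above 0.3 N or height (world z) of cell above 0.15 m).
It fails at once if the robot touches the lid instead of the lever (over 1 N) (contact force between any of the fingers, the arm and binA_lid above 1 N).
It fails at once if the other bin's lid is opened (over 0.1 rad) (value of joint binB_opening above 0.1 rad).
It fails at once if a loose thing on the desk is pushed over 20 mm or lifted (distance of any of eraser, highlighter, matchbox, glue_stick from where it was at the start of the episode above 0.02 m).
It also fails if it takes over 40 s, if anything falls off the work surface, if the arm or the gripper's body presses on something with over 40 N, if the wrist force passes 120 N, or if a joint passes its speed limit or range.

## Working session

There is one attempt and no reset: what is moved stays moved. The work goes in short steps, Python scripts to look and compute and a tool call to move; the robot and the scene stay as the last step left them, time stands still between calls to the robot, and variables do not carry over. Pictures are saved under pics/ and viewed, at most 10 in all, crops included, and the job is handed in when it is done.

Besides the shell and the picture viewer there is one more tool, called after "Request:" as name(argument=value, ...) on one line, values as JSON. send_rows: Moves the arm, as the interface text tells. Its arguments: {"type":"object","properties":{"moves":{"type":"string"},"newtons":{"type":"number"}},"required":["moves"]}

```bash
mkdir -p pics && python3 - <<'E'
from plant import ctrl
import cv2
for n in("scene","side"):
    r=ctrl.read_camera(n);cv2.imwrite(f"pics/{n}0.png",r["image"][:,:,::-1])
    print(n,r["fovy"],r["cx"],r["cy"],r["extrinsics"].round(3).tolist())
s=ctrl.get_state();print(s["eef_pos"],s["tcp_rot"],s["contact_force"],s["opening"],s["time"])
E
```

```text
scene 44.6793718950218 311.46786120176574 200.18312347489868 [[0.61, 0.584, -0.535, -0.185], [-0.792, 0.437, -0.426, -0.489], [-0.015, 0.684, 0.729, 1.019], [0.0, 0.0, 0.0, 1.0]]
side 42.97550698969821 312.02299723824285 201.49666986234203 [[-0.435, 0.409, -0.802, -0.604], [-0.9, -0.182, 0.396, 0.566], [0.016, 0.894, 0.447, 0.683], [0.0, 0.0, 0.0, 1.0]]
[6.74441186e-01 9.31624603e-05 2.44064012e-01] [ 7.07106389e-01  7.07106366e-01 -6.42837764e-04 -8.53747004e-04] [-0.66529853  0.46146582  0.28603697] 0.999641264151875 0.1
```

View pics/scene0.png

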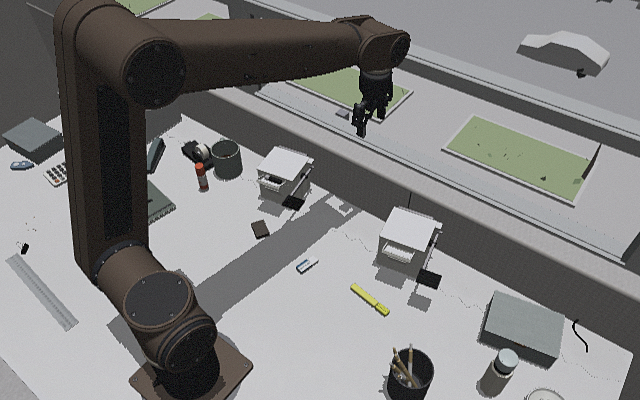

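View pics/side0.png

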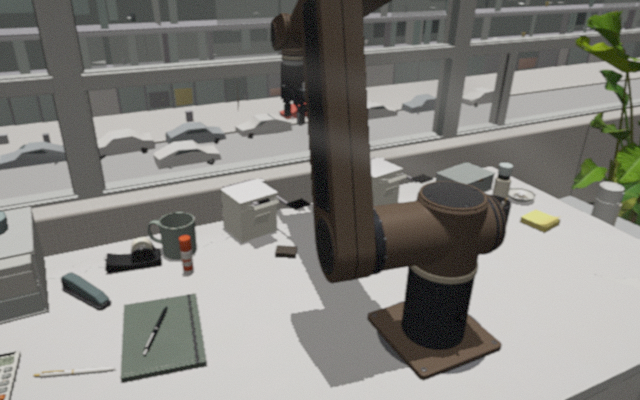

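The scene view shows two bins: the left one with its paddle near (293,202), the right one with its paddle near (430,280). Something dark sits on the left bin's ramp, near (272,184). I'll enlarge both.

```bash
python3 - <<'E'
import cv2,numpy as np
a=cv2.imread("pics/scene0.png")
b=cv2.imread("pics/side0.png")
L=cv2.resize(a[135:225,240:340],(400,360),interpolation=cv2.INTER_CUBIC)
R=cv2.resize(a[200:300,365:455],(400,444),interpolation=cv2.INTER_CUBIC)[:360]
cv2.imwrite("pics/crop0.png",np.hstack([L,R]))
E
```

```text
(no output)
```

View pics/crop0.png

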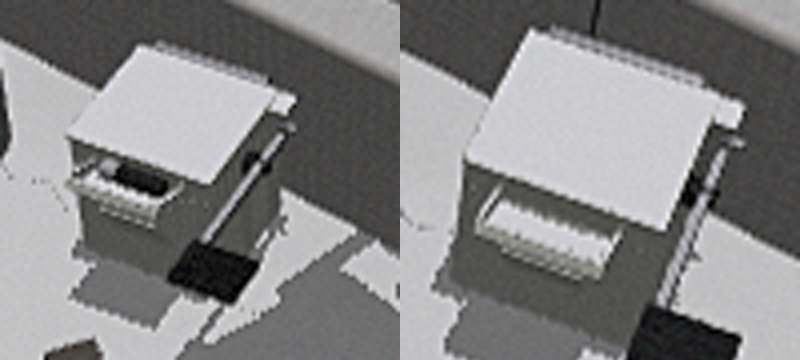

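The left bin has the black battery on its ramp, at crop (140,180), so it is binA. The right bin's ramp is empty. binA's paddle is at crop (213,272). I'll cast the paddle and lid corners onto their planes.

```bash
cat > h.py <<'E'
import numpy as np,cv2
from plant import ctrl
def ray(r,uv):
    f=200/np.tan(np.radians(r["fovy"]/2));E=r["extrinsics"]
    d=E[:3,:3]@np.array([(uv[0]-r["cx"])/f,-(uv[1]-r["cy"])/f,-1]);return E[:3,3],d
def onz(r,uv,z):
    o,d=ray(r,uv);return o+d*(z-o[2])/d[2]
E
python3 - <<'E'
from h import *
r=ctrl.read_camera("scene");im=r["image"]
g=im.max(2)[185:215,275:312]
m=(g<50).astype(np.uint8);n,l,st,c=cv2.connectedComponentsWithStats(m)
i=1+st[1:,4].argmax();print(st[i],c[i]+[275,185])
pc=onz(r,c[i]+[275,185],.097);print("paddle",pc)
q=cv2.boxPoints(cv2.minAreaRect(np.argwhere(l==i)[:,::-1].astype(np.float32)))
P=[onz(r,(x/4+240-.375,y/4+135-.375),.118) for x,y in((68,137),(210,183),(272,95),(140,45))]
for p in P:print(p.round(4))
for k in range(4):print(np.linalg.norm(P[k]-P[k-1]).round(4))
yd=(P[0]-P[1])+(P[3]-P[2]);yaw=np.arctan2(-yd[0],yd[1]);xd=(P[3]-P[0])+(P[2]-P[1]);print("yaw",yaw,np.arctan2(xd[1],xd[0]))
cen=np.mean(P,0);yaw=(yaw+np.arctan2(xd[1],xd[0]))/2
R=np.array([[np.cos(yaw),-np.sin(yaw)],[np.sin(yaw),np.cos(yaw)]])
# lid centre local x = 54-52=2
o=cen[:2]-R@[.002,0];print("origin",o,"paddle pred",o+R@[-.105,-.085], "dist",np.hypot(*(o+R@[-.105,-.085])))
for p,z in (((185,240),.099),((258,263),.099),((235,302),.099),((168,280),.099)):print(onz(r,(p[0]/4+239.6,p[1]/4+134.6),z).round(4))
E
```

```text
[  7   5  23  21 221] [292.81900452 202.09049774]
paddle [0.45686242 0.08445987 0.097     ]
[0.4789 0.2275 0.118 ]
[0.502  0.1223 0.118 ]
[0.5947 0.1427 0.118 ]
[0.5806 0.2504 0.118 ]
0.1042
0.1077
0.095
0.1087
yaw 0.1732679653417873 0.21905919766121315
origin [0.53707777 0.18534525] paddle pred [0.45065868 0.08151009] dist 0.45797067687832704
[0.4653 0.1148 0.099 ]
[0.4778 0.0637 0.099 ]
[0.4423 0.0544 0.099 ]
[0.4313 0.1008 0.099 ]
```

Request:
send_rows(moves="0 0 -0.02 0.1 -0.25 0 -1; 0 0 -0.035 0.2 -0.5 0 -1; 0 0 -0.035 0.3 -0.75 0 -1; 0 0 -0.035 0.385 -1 0 -1; 0 0 -0.035 0.385 -1 0 -1; 0 0 -0.035 0.385 -1 0 -1; 0 0 -0.035 0.385 -1 0.2 -1; 0 0 -0.035 0.385 -1 0.2 -1; 0 0 -0.035 0.385 -1 0.2 -1", newtons=30)

```text
time: 1.27
eef_pos: [0.4762, 0.0767, 0.2062]
tcp_rot: [0.625, 0.78, 0.0, 0.0]
contact_force: [-0.2, -0.2, -0.6]
opening: -0.001
finger_force: 0.0
```

```bash
python3 - <<'E'
from h import *
r=ctrl.read_camera("scene");w=ctrl.read_camera("wrist")
cv2.imwrite("pics/w1.png",np.hstack([cv2.resize(r["image"][100:240,230:370,::-1],(400,400)),cv2.resize(w["image"][:,120:520,::-1],(400,400))]))
s=ctrl.get_state();print(s["eef_pos"],s["tcp_rot"],s["opening"],s["time"],s["contact_force"])
print(w["fovy"],w["cx"],w["cy"],w["extrinsics"].round(3).tolist())
# predicted wrist pixel of paddle
f=200/np.tan(np.radians(w["fovy"]/2));E=np.linalg.inv(w["extrinsics"])
for p in([.4543,.0833,.099],):
    c=E[:3,:3]@p+E[:3,3];v=np.array([c[0],-c[1],-c[2]]);t=np.arctan2(np.hypot(v[0],v[1]),v[2]);k=f*t/np.hypot(v[0],v[1]);print("pred",w["cx"]+v[0]*k,w["cy"]+v[1]*k)
E
```

```text
[0.47639592 0.07676513 0.20696517] [6.25360584e-01 7.80334849e-01 7.32310836e-04 1.06127749e-03] -0.0010741498916255834 1.375 [0.29838102 0.29119119 0.07796379]
65.70646984690485 326.1519918944567 200.3028968562704 [[0.976, -0.209, -0.06, 0.461], [0.218, 0.94, 0.262, 0.142], [0.002, -0.269, 0.963, 0.335], [0.0, 0.0, 0.0, 1.0]]
pred 300.79137522071704 188.50293590639615
```

View pics/w1.png

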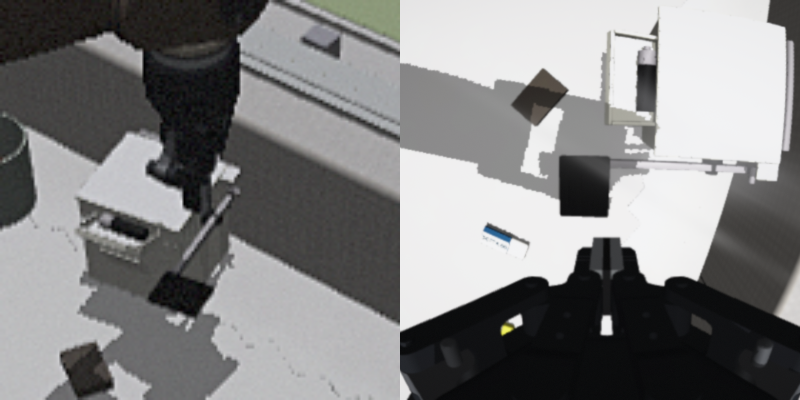

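The wrist view shows the paddle square to the jaws at (304,186), against a predicted (301,188), so the estimate is good to about 3 mm. The battery is on the ramp at (368,80), well clear. I'll move over the paddle and stop just above it.

Request:
send_rows(moves="0 0 0 0.031 -0.116 0 -1; 0 0 0 0.031 -0.116 0.1 -1; 0 0 0 0.031 -0.116 0.2 -1; 0 0 0 0.031 -0.116 0.3 -1; 0 0 0 0.031 -0.116 0.36 -1; 0 0 0 0.031 -0.116 0.4 -1; 0 0 0 0.031 -0.116 0.4 -1; 0 0 0 0.031 -0.116 0.4 -1")

```text
time: 2.38
eef_pos: [0.4516, 0.078, 0.126]
tcp_rot: [0.625, 0.78, 0.0, 0.001]
contact_force: [-0.5, 0.5, -0.4]
opening: -0.002
finger_force: 0.0
```

```bash
python3 - <<'E'
from h import *
r=ctrl.read_camera("scene");w=ctrl.read_camera("wrist")
cv2.imwrite("pics/w2.png",np.hstack([cv2.resize(r["image"][130:230,240:340,::-1],(400,400)),cv2.resize(w["image"][:,120:520,::-1],(400,400))]))
s=ctrl.get_state();print(s["eef_pos"],s["contact_force"],ctrl.finger_overhang)
E
```

```text
[0.4515415  0.07801033 0.12606547] [-0.84498146 -0.04081532  0.19975584] 0.014
```

View pics/w2.png

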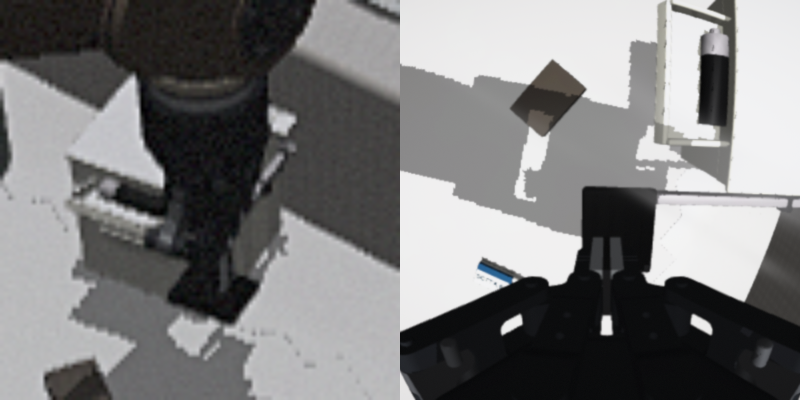

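The fingertips, at right-panel (607,240), are over the paddle, which spans (583–655, 188–272). Now I'll press.

Request:
send_rows(moves="0 0 0 0 0 0.03 -1; 0 0 0 0 0 0.06 -1; 0 0 0 0 0.005 0.09 -1; 0 0 0 0 0.01 0.12 -1; 0 0 0 0 0.015 0.15 -1; 0 0 0 0 0.02 0.18 -1; 0 0 0 0 0.025 0.21 -1; 0 0 0 0 0.03 0.23 -1; 0 0 0 0 0.03 0.23 -1; 0 0 0 0 0.03 0.23 -1; 0 0 0 0 0.03 0.23 -1; 0 0 0 0 0.03 0.23 -1")

```text
time: 3.98
eef_pos: [0.4561, 0.0792, 0.079]
tcp_rot: [0.625, 0.781, -0.001, -0.001]
contact_force: [-4.9, -2.5, 4.6]
opening: -0.003
finger_force: 3.1
```

```bash
python3 - <<'E'
from h import *
r=ctrl.read_camera("scene");w=ctrl.read_camera("wrist")
cv2.imwrite("pics/w3.png",np.hstack([cv2.resize(r["image"][130:230,240:340,::-1],(400,400)),cv2.resize(w["image"][:,120:520,::-1],(400,400))]))
s=ctrl.get_state();print(s["eef_pos"],s["contact_force"])
E
```

```text
[0.45607259 0.07922388 0.07900632] [-6.09425446 -1.34645926  4.70114944]
```

View pics/w3.png

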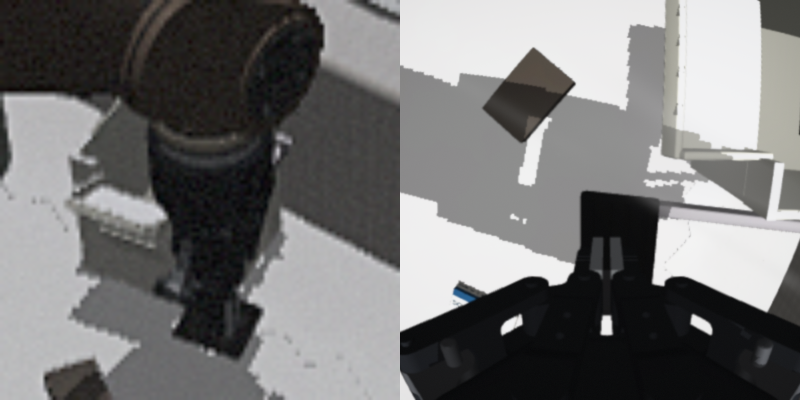

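The lid is open and the battery has left the ramp. I'll press slightly deeper and hold so it settles.

Request:
send_rows(moves="0 0 0 0 0 0.005 -1; 0 0 0 0 0 0.01 -1; 0 0 0 0 0 0.01 -1; 0 0 0 0 0 0.01 -1; 0 0 0 0 0 0.01 -1; 0 0 0 0 0 0.01 -1; 0 0 0 0 0 0.01 -1; 0 0 0 0 0 0.01 -1")

```text
time: 5.08
eef_pos: [0.4565, 0.0793, 0.0772]
tcp_rot: [0.625, 0.78, -0.0, -0.0]
contact_force: [-5.7, -0.5, 4.6]
opening: 0.001
finger_force: 3.2
```

```bash
python3 - <<'E'
from h import *
r=ctrl.read_camera("scene");w=ctrl.read_camera("side")
cv2.imwrite("pics/w4.png",np.hstack([cv2.resize(r["image"][130:230,240:340,::-1],(400,400)),cv2.resize(w["image"][160:260,200:300,::-1],(400,400))]))
s=ctrl.get_state();print(s["eef_pos"],s["contact_force"])
E
```

```text
[0.45647418 0.07926363 0.07724777] [-4.84624161 -1.7942171   4.72802915]
```

View pics/w4.png

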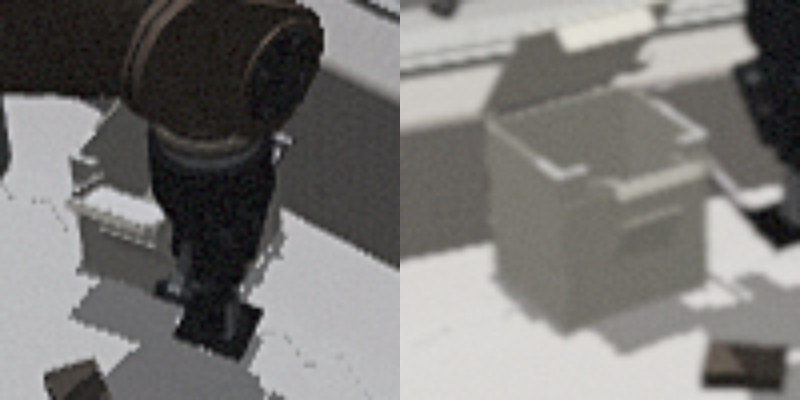

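The side view shows the lid wide open at (550,60) and the ramp empty. Next I'll ease the lever up at 20 mm/s.

Request:
send_rows(moves="0 0 0 0 -0.002 -0.0125 -1; 0 0 0 0 -0.004 -0.025 -1; 0 0 0 0 -0.006 -0.0375 -1; 0 0 0 0 -0.008 -0.05 -1; 0 0 0 0 -0.01 -0.0625 -1; 0 0 0 0 -0.012 -0.075 -1; 0 0 0 0 -0.014 -0.0875 -1; 0 0 0 0 -0.016 -0.1 -1; 0 0 0 0 -0.018 -0.1125 -1; 0 0 0 0 -0.02 -0.125 -1; 0 0 0 0 -0.022 -0.1375 -1; 0 0 0 0 -0.024 -0.15 -1")

```text
time: 6.68
eef_pos: [0.4535, 0.0785, 0.1081]
tcp_rot: [0.625, 0.78, 0.002, 0.001]
contact_force: [0.4, 2.0, 3.2]
opening: -0.005
finger_force: 1.7
```

Request:
send_rows(moves="0 0 0 0 -0.001 -0.01 -1; 0 0 0 0 -0.002 -0.02 -1; 0 0 0 0 -0.003 -0.03 -1; 0 0 0 0 -0.004 -0.04 -1; 0 0 0 0 -0.005 -0.05 -1; 0 0 0 0 -0.006 -0.06 -1; 0 0 0 0 -0.006 -0.07 -1; 0 0 0 0 -0.006 -0.08 -1; 0 0 0 0 -0.006 -0.09 -1; 0 0 0 0 -0.006 -0.1 -1; 0 0 0 0 -0.006 -0.11 -1; 0 0 0 0 -0.006 -0.12 -1")

```text
time: 8.18
eef_pos: [0.451, 0.078, 0.1314]
tcp_rot: [0.625, 0.78, -0.0, -0.0]
contact_force: [-0.4, -0.2, -0.2]
opening: 0.001
finger_force: 0.0
```

Request:
send_rows(moves="0 0 0 0 0 -0.1 -1; 0 0 0 0 0 -0.25 -1; 0 0 0 0 0 -0.4 -1; 0 0 0 0 0 -0.5 -1; 0 0 0 0 0 -0.5 -1; 0 0 0 0 0 -0.5 -1; 0 0 0 -0.3 0 -0.5 -1; 0 0 0 -0.6 0 -0.5 -1; 0 0 0 -0.6 0 -0.5 -1; 0 0 0 -0.6 0 -0.5 -1; 0 0 0 -0.6 0 -0.5 -1")

```text
time: 9.55
eef_pos: [0.4766, -0.0379, 0.2306]
tcp_rot: [0.625, 0.781, -0.0, -0.001]
contact_force: [0.3, 0.0, -1.2]
opening: 0.004
finger_force: 0.0
```

```bash
python3 - <<'E'
from h import *
r=ctrl.read_camera("scene");w=ctrl.read_camera("side")
cv2.imwrite("pics/w5.png",np.hstack([cv2.resize(r["image"][130:310,220:460,::-1],(533,400)),cv2.resize(w["image"][160:260,200:266,::-1],(264,400))]))
s=ctrl.get_state();print(s["eef_pos"],s["contact_force"])
E
```

```text
[ 0.47688191 -0.03787964  0.23103966] [0.06275773 0.2921327  0.22696507]
```

View pics/w5.png

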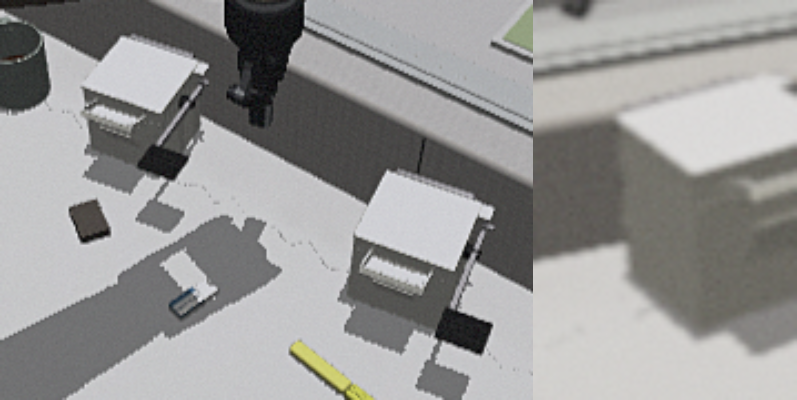

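Both lids are shut, with binA's at (140,70) and its ramp empty. The desk items are undisturbed and the arm is clear, so I'm handing in.

```bash
python3 -c "
from plant import ctrl
print(ctrl.sign_off())"
```

```text
the job is handed in; nothing more can be done
None
```

I pressed binA's lever down, the battery left the ramp as the lid opened wide, and I eased the lid shut at about 20 mm/s and handed the job in with the arm clear; I had no direct view of the battery inside the bin, and sign-off returned no verdict.

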